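# Let the last lime out of the lever dispenser and ease its lid shut

### The job

Let the last lime out of the clear dispenser: push the red lever pad right down with the fingertips and keep it down until the lime has rolled into the front tray and come to rest, then let the lever come back up slowly under your fingers so that the yellow lid eases fully shut and does not slam. Work the lid only by the lever, leave the lime lying in the tray untouched, leave everything else on the counter where it is, and finish clear of everything.

Things in the scene. Friction and masses are not known exactly. Their poses are not given: they have to be found in the camera images.
- dispenser: Clear acrylic lime dispenser, fixed, place and yaw vary. Origin: on the counter under the hopper; -x is its front (robot side), z up. Hopper: x -35 to +98 mm, y -34 to +34, 188 high. Chute and catch tray (54 wide inside, walls 75 high) run forward to x -163. Black gear case on the hopper's -y side (x -52 to +48, y -54 to -32, top at 155); the lever comes out of it.
- lever (a joint): Red-padded lever, rad: 0 = up at rest, 0.35 = right down (stop). Hinge along dispenser y at its x +20 mm, z 130 mm; the pad, 130 mm in front of it, goes down 45 mm in all. A spring pushes it back up against the finger (about 2.5 N at the top, 5 to 6 N right down); let go, it flies up and slams the lid. Lid angle = 3.14 x lever angle.
- pad (a point): Centre of the top face of the red lever pad, moving with it. Pad 56 mm (dispenser y) x 44 mm (x) x 8 mm, at dispenser x -106, y -115 mm; top 162 mm above the counter at rest, 117 mm right down; its front edge slopes 10 degrees up at rest, 10 degrees down when right down. Press from above near its centre.
- lid (a joint): Yellow hinged lid over the hopper's front outlet (50 mm wide, 75 long), rad: 0 = shut, 1.1 = fully raised (about level). Hinged along its upper edge at dispenser x -30, z 130 mm; the lower edge swings forward and up. The lime passes under it above about 0.6 rad. Closing faster than 3 rad/s (pad rising over 120 mm/s) is a slam; a pad rise of 30 mm/s or less is gentle.
- lid_edge (a point): Middle of the lid's free lower edge, moving with the lid.
- lime: Green lime, a ball 40 mm across, 45 g, lying behind the shut lid on the inclined floor. Origin: on its surface, turning as it rolls.
- lime_center (a point): Centre of the lime.
- tray (a point): Where the lime's centre lies once it rests in the catch tray, against the front lip (dispenser x = -137 mm, about 63 mm above the counter).
- tongs_a: Stainless tongs lying on the counter to the -y side of the dispenser, beyond the lever; 220 mm long (x), 50 mm wide, 18 mm high; origin under the middle. Loose; leave alone.
- tongs_b: The second, like pair of tongs, lying on the +y side of the dispenser. Loose; leave alone.
- grater: Orange plastic box grater standing upright, 93 x 78 mm, 206 mm high with its handle; origin at the centre of its underside. Loose; leave alone.
- butter_dish: White ceramic butter dish, 170 x 110 x 8 mm, on a wooden turntable (220 mm across, 28 mm high); origin at the centre of its underside. Loose; leave alone.
- butter_lid: White ceramic cover of the butter dish, 145 x 88 x 50 mm with a blue knob to 69 mm; origin at the centre of its underside. Loose; leave alone.

How it is judged:
By the outcome, as a careful person would: the job done as asked, in the order asked, and still so for the second after the job is handed in, with the robot touching nothing.
It also fails if it takes over 40 s, if anything falls off the work surface, if the arm or the gripper's body presses on something with over 40 N, if the wrist force passes 120 N, or if a joint passes its speed limit or range.

### The arm

A 6-joint arm with a two-finger parallel gripper is mounted at the origin on the work surface. World frame = base frame: x ahead of the robot, y to its left, z up, the work surface at z = 0. Lengths are in mm, angles in rad, forces in N, time in s.
With the tool pointing down it reaches from about 300 to 775 mm from the base axis. Payload 14.6 kg.
Tool frame: the origin (TCP) lies midway between the tips of the shut fingers; the grasp point (between the pads) lies 19 mm behind it; y points along the fingers, z is the direction in which the jaws open and shut, and the axes are right-handed (so a half turn about y gives the same grasp; the last joint's range is limited). The gripper opens to 94 mm and grips with 3 to 60 N. Pads are 16 mm wide; open, the fingers measure 119 mm over their backs; the gripper's body (75 mm by 177 mm) begins 78 mm behind the grasp point.
Start: joints at [1.242, 0.3, 1.521, -0, 1.321, -0.067], TCP at [142.348, 531.249, 179.846] pointing down, gripper open.
Joint ranges: [-3.03, 3.03], [-0.79, 2.21], [0.23, 2.52], [-1.04, 4.18], [0, 3.07], [-2.55, 2.55]. Speed limits (rad/s): [2.22, 2.22, 2.57, 3.14, 3.14, 3.14].

### API

Orientations are given as [roll, pitch, yaw] about the fixed x, y, z axes, in that order (R = Rz(yaw) Ry(pitch) Rx(roll)).
In Python, from cell import manip gives the robot as it stands.
- The arm moves only by the tool play_rows, never from a script. Its argument "series" is a list of rows, each a list of 3 entries, a list of its own where there are three numbers: the shift along the tool's x, y, z in m, then the turn about the tool's y in rad, then the closure, from 0 (fully open) to 1 (shut). In form: [[[dx, dy, dz], twist, grip], ...]. A call has 1 to 20 rows; each row is the pose to reach, as a shift and turn from the pose measured when the call began, along the tool's axes at that moment; what a row does not reach only later rows make up. A row lasts 1/10 s, in which the tool goes at most 50 mm and 8.59 degrees, less where a joint would pass 70% of its speed; a pose out of reach is approached as far as the arm can. A call with a gripper value outside its range is refused whole. The fingers move at their own pace and stop on an object; "squeeze" is the grip in N (left out, the last holds). Time passes only in rows, so rows that repeat a pose let the fingers close. It gives the time, the measured TCP pose, the force and the opening at its end, in the units of the state.
- manip.read_state(): the state, without advancing time (a new reading comes with each control period).
- manip.camera(name): name is "scene" or "top"; returns the picture (400x640x3 uint8, red, green, blue); there is no depth.
- manip.camera_params(name): a dict with "K" (3x3 intrinsics, pixels), "dist_coeffs" ([k1, k2, p1, p2, k3] as OpenCV has them; the pictures are not rectified), "rvec" (rotation vector, rad) and "tvec" (3), from world to camera coordinates, as OpenCV has them. Camera axes: x right, y down, z forward; pixel columns grow to the right and rows downward; lengths in mm; the calibration is good to about 2 mm. A picture is of the moment at which its call begins. camera_params takes no time and is no camera call.
- manip.sign_off(): hands the job in, once; it reports no verdict.
The state is a dict: "clock": time; "joints": joint angles; "qd": joint speeds; "effort": joint torques, N m; "eef_pos": TCP position; "eef_rot": TCP orientation; "wrist_force": force on the tool from outside, world axes, zero at the start; "moment": the same for the moment, N m; "finger_gap": finger opening in mm.
Only numpy, scipy, OpenCV 4.12 (cv2) and the standard library are available. Lean on these libraries where they do the work, as an engineer would, in place of code of your own. Each camera call takes 0.05 s, during which the arm holds its last target. There are 200 camera calls.

## Working session

There is one attempt and no reset: what is moved stays moved. The work goes in short steps, Python scripts to look and compute and a tool call to move; the robot and the scene stay as the last step left them, time stands still between calls to the robot, and variables do not carry over. Pictures are saved under pics/ and viewed, about 8 in all and at most 12, crops included, and the job is handed in when it is done.

Besides the shell and the picture viewer there is one more tool, called as name([rows], argument=value, ...), one row to a line, values as JSON. play_rows: Moves the arm, as the interface text tells. Its arguments: {"type":"object","properties":{"series":{"type":"array","items":{"type":"array"}},"squeeze":{"type":"number"}},"required":["series"]}

```bash
mkdir -p pics
python3 - <<'E'
from cell import manip
import cv2
for n in("scene","top"):
    p=manip.camera_params(n);print(n,p)
    cv2.imwrite(f"pics/{n}0.png",manip.camera(n)[...,::-1])
print(manip.read_state())
E
```

```text
scene {'K': array([[474.32688968,   0.        , 317.51572609],
       [  0.        , 474.32688968, 195.66616039],
       [  0.        ,   0.        ,   1.        ]]), 'dist_coeffs': array([-0.08008932,  0.        ,  0.        ,  0.        ,  0.        ]), 'rvec': array([ 0.91176653,  2.60960976, -0.89816021]), 'tvec': array([ 431.52235009, -215.02457257, 2203.99844623])}
top {'K': array([[483.22323017,   0.        , 329.34170143],
       [  0.        , 483.22323017, 202.14612931],
       [  0.        ,   0.        ,   1.        ]]), 'dist_coeffs': array([-0.14556573,  0.        ,  0.        ,  0.        ,  0.        ]), 'rvec': array([ 2.17679608, -2.16843083,  0.09352364]), 'tvec': array([  22.5366062 ,  551.09463716, 1618.69692468])}
{'clock': 0.1, 'joints': array([ 1.24241291e+00,  3.00411358e-01,  1.52154635e+00, -2.45680517e-05,
        1.32069529e+00, -6.65709594e-02]), 'qd': array([-0.00315967, -0.00298527, -0.00243932, -0.00059924,  0.0005665 ,
        0.00143239]), 'effort': array([ 4.07457683e-04, -5.32643831e+01, -3.53274000e+01,  7.08956877e-02,
        2.35681218e-02, -5.64030188e-05]), 'eef_pos': array([142.2631251 , 530.99907194, 179.33380667]), 'eef_rot': array([-1.57185590e+00,  4.67913300e-05, -2.61806389e-01]), 'wrist_force': array([-0.31551057,  0.11068843,  1.09225681]), 'moment': array([ 0.0138082 , -0.00356741,  0.04306041]), 'finger_gap': 94.1919614008632}
```

View pics/scene0.png

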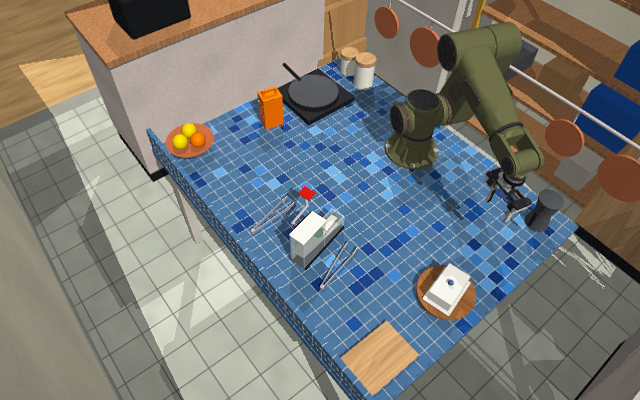

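View pics/top0.png

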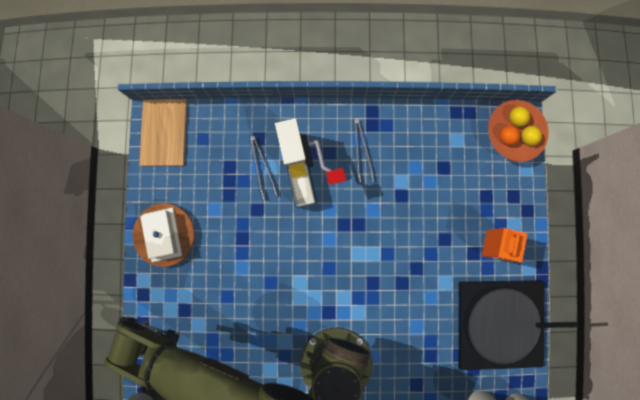

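The scene view shows the dispenser at about (315,240) with the red pad at (307,194). In the top view the hopper top is at (291,142), the tray at (300,190), the red pad at (336,176), and the tongs are on either side at (264,167) and (364,150). Next I measure the pad and the yaw.

```bash
cat > h.py <<'E'
import cv2,numpy as np
from cell import manip
def cam(n):
    p=manip.camera_params(n);R=cv2.Rodrigues(p["rvec"])[0];return p["K"],p["dist_coeffs"],R,p["tvec"]
def ray(n,uv):
    K,d,R,t=cam(n);u=cv2.undistortPoints(np.array([[uv]],float),K,d)[0,0]
    v=R.T@np.array([u[0],u[1],1]);return -R.T@t,v/np.linalg.norm(v)
def plane(n,uv,z):
    o,v=ray(n,uv);return o+v*(z-o[2])/v[2]
def tri(a,b):
    A=np.zeros((3,3));B=np.zeros(3)
    for n,uv in(("scene",a),("top",b)):
        o,v=ray(n,uv);P=np.eye(3)-np.outer(v,v);A+=P;B+=P@o
    return np.linalg.solve(A,B)
def proj(n,P):
    p=manip.camera_params(n);return cv2.projectPoints(np.array(P,float).reshape(-1,3),p["rvec"],p["tvec"],p["K"],p["dist_coeffs"])[0][:,0]
def mask(im,lo,hi,box):
    h=cv2.cvtColor(im,cv2.COLOR_RGB2HSV);m=cv2.inRange(h,lo,hi);z=np.zeros_like(m);x0,y0,x1,y1=box;z[y0:y1,x0:x1]=m[y0:y1,x0:x1];return z
def cen(m):
    q=cv2.moments(m,True);return (q["m10"]/q["m00"],q["m01"]/q["m00"]),q["m00"]
def disp(o,yaw,p):  # dispenser->world
    c,s=np.cos(yaw),np.sin(yaw);p=np.array(p,float);return np.array([o[0]+c*p[0]-s*p[1],o[1]+s*p[0]+c*p[1],p[2]])
E
python3 - <<'E'
from h import *
S=cv2.imread("pics/scene0.png")[...,::-1];T=cv2.imread("pics/top0.png")[...,::-1]
a,na=cen(mask(S,(0,150,100),(8,255,255),(285,175,330,215)))
b,nb=cen(mask(T,(0,150,100),(8,255,255),(315,155,360,195)))
pad=tri(a,b);print("pad",a,na,b,nb,pad,plane("top",b,162),plane("scene",a,162))
m=mask(T,(0,0,190),(180,60,255),(270,110,310,170))
c=max(cv2.findContours(m,0,2)[0],key=cv2.contourArea);r=cv2.minAreaRect(c);bx=cv2.boxPoints(r);print(r)
w=np.array([plane("top",q,188) for q in bx]);print(w.round(0))
hc=w.mean(0)
for i in range(2):
    e=w[i+1]-w[i];print(np.linalg.norm(e),np.degrees(np.arctan2(e[1],e[0])))
cv2.imwrite("pics/crop0.png",np.hstack([cv2.resize(T[100:220,235:385],None,fx=2.6,fy=2.6,interpolation=2),cv2.resize(S[170:290,240:390],None,fx=2.6,fy=2.6,interpolation=2)])[...,::-1])
E
```

```text
pad (306.45081967213116, 193.01639344262296) 122.0 (335.0875, 175.6125) 160.0 [620.94578508   7.49764667 161.80042907] [622.10596004   6.30471301 162.        ] [619.9690042    8.92921732 162.        ]
((289.3426513671875, 140.65167236328125), (42.048728942871094, 21.36165428161621), 77.00537872314453)
[[786. 197. 188.]
 [801. 132. 188.]
 [671. 101. 188.]
 [656. 166. 188.]]
66.8775364679496 -76.73874071456726
133.90598297430293 -166.60087775150492
```

View pics/crop0.png

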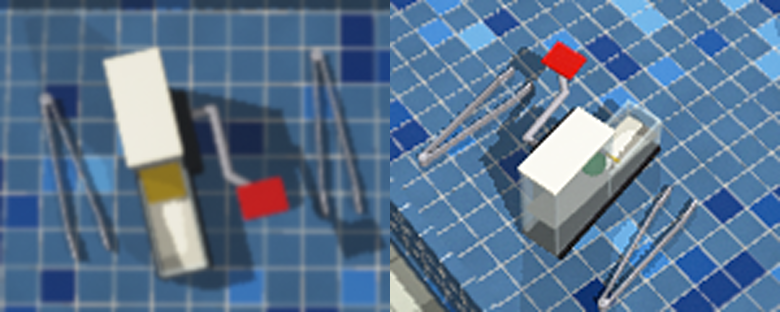

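The views agree: the pad is at about (621,7,162), the dispenser yaw is about 13.4° and the lime is behind the lid. I'll lift, cross over high with the fingers shut, and turn to match the dispenser yaw.

play_rows([
  [[0,-0.05,0],0,1],
  [[0,-0.09,0],0,1],
  [[0.035,-0.09,-0.022],-0.1,1],
  [[0.07,-0.09,-0.045],-0.2,1],
  [[0.105,-0.09,-0.067],-0.3,1],
  [[0.14,-0.09,-0.09],-0.4,1],
  [[0.175,-0.09,-0.112],-0.5,1],
  [[0.21,-0.09,-0.134],-0.5,1],
  [[0.245,-0.09,-0.156],-0.5,1],
  [[0.28,-0.09,-0.179],-0.5,1],
  [[0.315,-0.09,-0.201],-0.5,1],
  [[0.35,-0.09,-0.224],-0.5,1],
  [[0.385,-0.09,-0.246],-0.5,1],
  [[0.42,-0.09,-0.268],-0.5,1],
  [[0.455,-0.09,-0.291],-0.5,1],
  [[0.49,-0.09,-0.313],-0.5,1],
  [[0.525,-0.09,-0.335],-0.5,1],
  [[0.56,-0.085,-0.358],-0.5,1],
  [[0.598,-0.07,-0.382],-0.5,1],
  [[0.598,-0.05,-0.382],-0.5,1],
], squeeze=10)

```text
clock: 2.1
eef_pos: [623.0, 3.5, 228.0]
eef_rot: [-1.572, 0.001, 0.234]
wrist_force: [0.3, 0.2, -0.5]
finger_gap: 0.7
```

Run:
```python
from h import *
s=manip.read_state();print(s["clock"],s["eef_pos"],s["eef_rot"],s["wrist_force"])
S=manip.camera("scene");T=manip.camera("top")
f=lambda I,x,y:cv2.resize(I[y:y+120,x:x+150],None,fx=2.6,fy=2.6,interpolation=2)
cv2.imwrite("pics/c1.png",np.hstack([f(T,235,100),f(S,240,150)])[...,::-1])
print(proj("scene",s["eef_pos"]),proj("scene",[621,7,162]))
```

```text
2.1 [623.02290176   3.46836551 227.96455525] [-1.57201836e+00  1.31516969e-03  2.34448878e-01] [ 0.25910451  0.15527303 -0.5318493 ]
[[304.9015385  181.49675366]] [[305.93073647 192.83708501]]
```

View pics/c1.png

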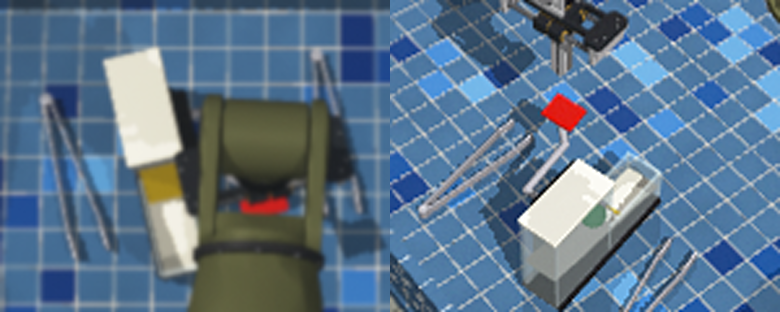

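The fingertips are above the pad and the lever is still at rest. Now I press down to just short of the stop.

play_rows([
  [[-0.001,0.02,0.003],0,1],
  [[-0.001,0.04,0.003],0,1],
  [[-0.001,0.055,0.003],0,1],
  [[-0.001,0.062,0.003],0,1],
  [[-0.001,0.068,0.003],0,1],
  [[-0.001,0.074,0.003],0,1],
  [[-0.001,0.08,0.003],0,1],
  [[-0.001,0.086,0.003],0,1],
  [[-0.001,0.092,0.003],0,1],
  [[-0.001,0.098,0.003],0,1],
  [[-0.001,0.103,0.003],0,1],
  [[-0.001,0.106,0.003],0,1],
  [[-0.001,0.108,0.003],0,1],
  [[-0.001,0.109,0.003],0,1],
  [[-0.001,0.109,0.003],0,1],
])

```text
clock: 3.7
eef_pos: [617.9, 9.1, 117.0]
eef_rot: [-1.57, 0.006, 0.237]
wrist_force: [-1.0, 0.1, 1.0]
finger_gap: 0.6
```

```bash
cat > look.py <<'E'
import sys
from h import *
s=manip.read_state();print(s["clock"],s["eef_pos"].round(1),s["eef_rot"].round(3),s["wrist_force"].round(1))
S=manip.camera("scene");T=manip.camera("top")
f=lambda I,x,y:cv2.resize(I[y:y+120,x:x+150],None,fx=2.6,fy=2.6,interpolation=2)
cv2.imwrite(sys.argv[1],np.hstack([f(T,235,100),f(S,240,150)])[...,::-1])
print(manip.read_state()["wrist_force"])
for n,I in(("scene",S),("top",T)):
    m=mask(I,(36,60,30),(85,255,200),(300,180,360,270) if n=="scene" else (280,150,320,215))
    print(n,"lime",cen(m) if m.any() else None)
E
python3 look.py pics/c2.png
```

```text
3.7 [617.9   9.1 117. ] [-1.57   0.006  0.237] [-1.   0.1  1. ]
[-0.4287049  -0.08390682  1.0514638 ]
scene lime ((326.27777777777777, 228.66666666666666), 18.0)
top lime ((310.0, 209.5), 2.0)
```

View pics/c2.png

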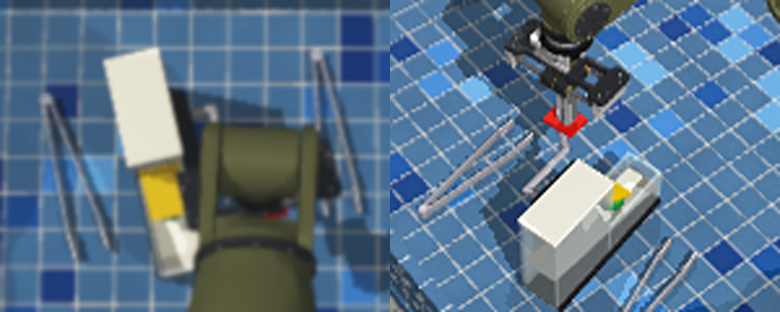

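The lid is up and the lime is rolling out, at about (617,200) in the crop. The reaction force is low, so I press a little further onto the stop and hold.

play_rows([
  [[0,0.001,0],0,1],
  [[0,0.002,0],0,1],
  [[0,0.003,0],0,1],
  [[0,0.003,0],0,1],
  [[0,0.003,0],0,1],
  [[0,0.003,0],0,1],
  [[0,0.003,0],0,1],
  [[0,0.003,0],0,1],
])

```text
clock: 4.6
eef_pos: [618.0, 9.2, 114.1]
eef_rot: [-1.57, 0.006, 0.237]
wrist_force: [-3.0, -1.1, 4.1]
finger_gap: 0.2
```

```bash
python3 look.py pics/c3.png
```

```text
4.6 [618.    9.2 114.1] [-1.57   0.006  0.237] [-3.  -1.1  4.1]
[-3.29998054 -1.98867718  4.4302851 ]
scene lime ((334.05405405405406, 217.2972972972973), 74.0)
top lime ((303.8256880733945, 196.78899082568807), 109.0)
```

View pics/c3.png

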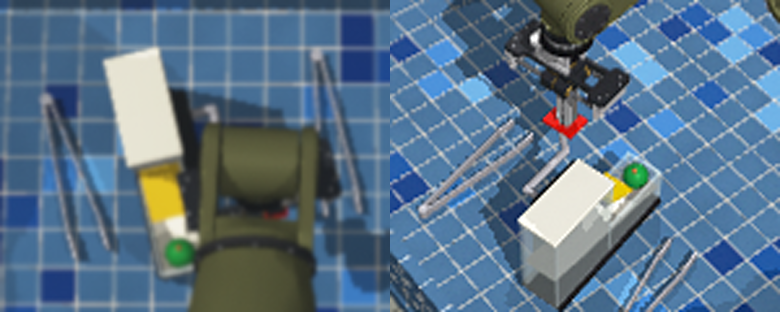

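The lime is in the tray at (178,252) in the crop. I press 2 mm more to confirm the stop and hold while the lime settles.

play_rows([
  [[0,0.001,0],0,1],
  [[0,0.002,0],0,1],
  [[0,0.002,0],0,1],
  [[0,0.002,0],0,1],
  [[0,0.002,0],0,1],
  [[0,0.002,0],0,1],
  [[0,0.002,0],0,1],
  [[0,0.002,0],0,1],
  [[0,0.002,0],0,1],
  [[0,0.002,0],0,1],
])

```text
clock: 5.7
eef_pos: [618.0, 9.2, 112.1]
eef_rot: [-1.57, 0.006, 0.237]
wrist_force: [-2.8, -1.3, 4.1]
finger_gap: 0.4
```

```bash
python3 look.py pics/c4.png; python3 -c "
from h import *
print('lime exp',disp([698,142],.234,[-137,0,63]),tri((334,217.3),(303.8,196.8)))"
```

```text
5.7 [618.    9.2 112.1] [-1.57   0.006  0.237] [-2.8 -1.3  4.1]
[-3.06003479 -1.3923271   4.07966786]
scene lime ((334.0833333333333, 217.05555555555554), 72.0)
top lime ((303.76851851851853, 196.66666666666666), 108.0)
lime exp [564.73370237 110.23376138  63.        ] [563.63146746 110.6826048   65.44327699]
```

The lime is at rest at the tray point, but the force didn't rise, so the stop isn't confirmed. I go lower in small steps.

play_rows([
  [[0,0.001,0],0,1],
  [[0,0.002,0],0,1],
  [[0,0.003,0],0,1],
  [[0,0.003,0],0,1],
  [[0,0.003,0],0,1],
])

```text
clock: 6.3
eef_pos: [618.0, 9.2, 109.1]
eef_rot: [-1.57, 0.006, 0.237]
wrist_force: [-4.0, -0.3, 4.3]
finger_gap: 0.6
```

```bash
cat > big.py <<'E'
import sys
from h import *
s=manip.read_state();print(s["clock"],s["eef_pos"].round(1),s["wrist_force"].round(1),s["moment"].round(2))
S=manip.camera("scene")
cv2.imwrite(sys.argv[1],cv2.resize(S[170:250,275:375],None,fx=7,fy=7,interpolation=2)[...,::-1])
E
python3 big.py pics/c5.png; python3 -c "
from h import *
for L in(.25,.3,.35):
  a=np.arctan2(32,126)-L;r=130
  print(L,proj('scene',[disp([698,142],.234,[20-r*np.cos(a)+dx,-115+dy,130+r*np.sin(a)+dz]) for dx,dy,dz in((-22,-28,-3.5),(-22,28,-3.5),(22,28,3.5),(22,-28,3.5))]).round(1).tolist())
"
```

```text
6.3 [618.    9.2 109.1] [-4.  -0.3  4.3] [-0.16  0.68  0.01]
0.25 [[304.2, 190.9], [315.3, 197.8], [308.4, 203.7], [297.1, 196.6]]
0.3 [[304.2, 191.9], [315.3, 198.8], [308.3, 204.8], [297.1, 197.7]]
0.35 [[304.1, 193.0], [315.2, 199.9], [308.2, 205.8], [297.1, 198.8]]
```

View pics/c5.png

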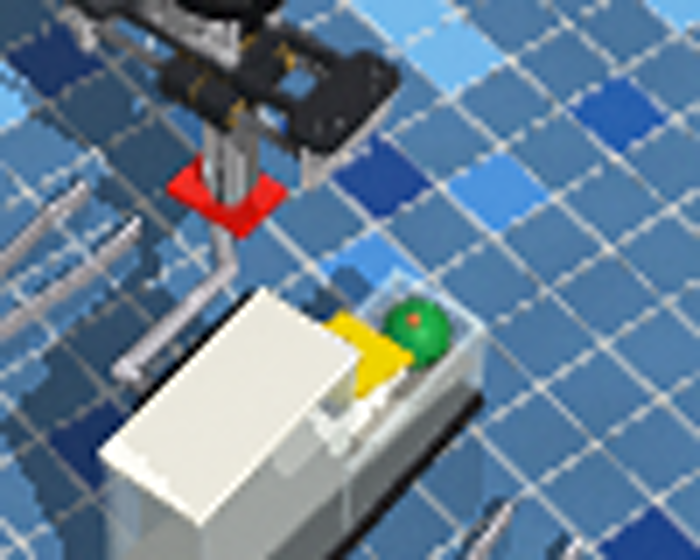

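Run:
```python
from h import *
S=manip.camera("scene");T=manip.camera("top")
print(((proj("scene",[[618,9.2,z] for z in(109,112,117,122,140,160)])-[275,170])*7).round())
m=mask(S,(0,150,80),(8,255,255),(285,175,330,215));print(cen(m));ys,xs=np.where(m);print(xs.min(),xs.max(),ys.min(),ys.max())
for y in range(ys.min(),ys.max()+1):print(y,''.join('#' if v else '.' for v in m[y,295:320]))
f=lambda I,x,y:cv2.resize(I[y:y+60,x:x+60],None,fx=10,fy=10,interpolation=2)
cv2.imwrite("pics/c6.png",f(T,300,155)[...,::-1])
c=tri
for n,uv in (("corner L",(298.9,196.7)),("R",(316.0,197.2)),("B",(309.3,204))):print(n,[plane("scene",uv,z).round() for z in(115,120,125)])
```

```text
[[223. 219.]
 [223. 215.]
 [223. 210.]
 [223. 204.]
 [223. 184.]
 [223. 162.]]
((306.6617647058824, 198.08823529411765), 68.0)
299 315 192 203
192 ........#................
193 ........#................
194 ......###................
195 .....####........#.......
196 ....#####........##......
197 ....######......#####....
198 ......#####....#####.....
199 ........####..#####......
200 .........#########.......
201 ..........#######........
202 ............####.........
203 ..............#..........
corner L [array([632., -24., 115.]), array([634., -21., 120.]), array([636., -18., 125.])]
R [array([580.,  19., 115.]), array([583.,  22., 120.]), array([585.,  25., 125.])]
B [array([622.,  29., 115.]), array([624.,  32., 120.]), array([627.,  35., 125.])]
```

View pics/c6.png

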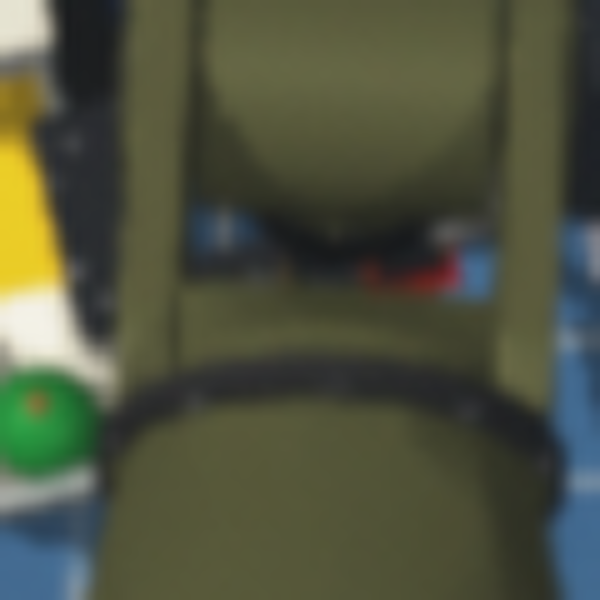

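The pad corners in the image put the lever at only about 0.25 rad. The visible fingertips also end about 20 mm above the reported TCP, as they did in the earlier free-air picture. So the lever isn't right down yet, and I keep going in small steps while watching the force.

play_rows([
  [[0,0.002,0],0,1],
  [[0,0.004,0],0,1],
  [[0,0.006,0],0,1],
  [[0,0.007,0],0,1],
  [[0,0.007,0],0,1],
  [[0,0.007,0],0,1],
])

```text
clock: 7.05
eef_pos: [618.0, 9.2, 102.1]
eef_rot: [-1.57, 0.006, 0.237]
wrist_force: [-2.3, -1.2, 4.6]
finger_gap: 0.1
```

play_rows([
  [[0,0.001,0],0,1],
  [[0,0.002,0],0,1],
  [[0,0.003,0],0,1],
  [[0,0.003,0],0,1],
])

```text
clock: 7.45
eef_pos: [618.0, 9.2, 99.0]
eef_rot: [-1.57, 0.006, 0.237]
wrist_force: [-0.8, -0.5, 4.9]
finger_gap: 0.3
```

play_rows([
  [[0,0.001,0],0,1],
  [[0,0.002,0],0,1],
  [[0,0.003,0],0,1],
  [[0,0.003,0],0,1],
])

```text
clock: 7.85
eef_pos: [618.2, 9.2, 96.0]
eef_rot: [-1.57, 0.005, 0.237]
wrist_force: [-1.0, -0.7, 4.5]
finger_gap: 0.5
```

```bash
cat > pad.py <<'E'
from h import *
s=manip.read_state();S=manip.camera("scene");print(s["clock"],s["eef_pos"].round(1),s["wrist_force"].round(1))
m=mask(S,(0,150,80),(8,255,255),(285,175,330,215));ys,xs=np.where(m);print(cen(m),xs.min(),xs.max(),ys.min(),ys.max())
for y in range(ys.min(),ys.max()+1):print(y,''.join('#' if v else '.' for v in m[y,295:320]))
m=mask(S,(36,60,30),(85,255,200),(300,180,360,270));print("lime",cen(m))
E
python3 pad.py; python3 big.py pics/c7.png
```

```text
7.85 [618.2   9.2  96. ] [-1.  -0.7  4.5]
((306.2096774193548, 200.2741935483871), 62.0) 299 314 195 205
195 ........#................
196 ......###................
197 .....####................
198 ....#####........#.......
199 ....######......###......
200 ......####.....#####.....
201 .......#####..#####......
202 .........#########.......
203 ..........###.###........
204 ............####.........
205 ..............#..........
lime ((335.21153846153845, 217.5), 52.0)
7.9 [618.2   9.2  96.1] [-0.9 -0.5  4.2] [-0.08  0.23 -0.01]
```

View pics/c7.png

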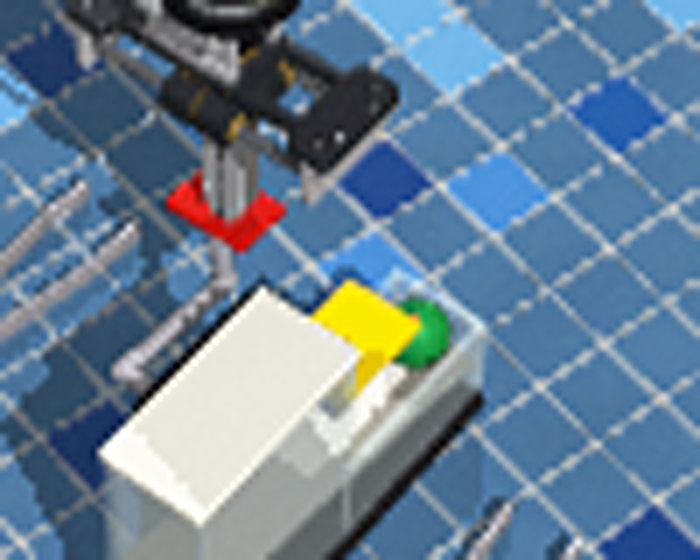

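The lid is nearly level and now partly hides the lime at about (425,330); the pad is about 2 px lower, at (226,210). I go on to the stop.

play_rows([
  [[0,0.001,0],0,1],
  [[0,0.002,0],0,1],
  [[0,0.003,0],0,1],
  [[0,0.003,0],0,1],
])

```text
clock: 8.35
eef_pos: [618.4, 9.3, 93.4]
eef_rot: [-1.57, 0.005, 0.237]
wrist_force: [-0.6, -0.9, 5.8]
finger_gap: 0.3
```

play_rows([
  [[0,0.001,0],0,1],
  [[0,0.002,0],0,1],
  [[0,0.002,0],0,1],
])

```text
clock: 8.65
eef_pos: [618.7, 9.2, 92.9]
eef_rot: [-1.57, 0.003, 0.237]
wrist_force: [-7.0, -1.4, 15.8]
finger_gap: 0.6
```

The force jumped to 16 N, which is the stop. I ease off slightly, hold there, and check the lime is still.

play_rows([
  [[0,-0.0005,0],0,1],
  [[0,-0.0005,0],0,1],
  [[0,-0.0005,0],0,1],
  [[0,-0.0005,0],0,1],
  [[0,-0.0005,0],0,1],
  [[0,-0.0005,0],0,1],
  [[0,-0.0005,0],0,1],
  [[0,-0.0005,0],0,1],
  [[0,-0.0005,0],0,1],
  [[0,-0.0005,0],0,1],
])

```text
clock: 9.65
eef_pos: [618.5, 9.3, 93.4]
eef_rot: [-1.57, 0.004, 0.237]
wrist_force: [-2.5, 0.1, 5.4]
finger_gap: 0.2
```

```bash
cat > lime.py <<'E'
from h import *
for i in range(4):
    r=[]
    for n,b in(("scene",(315,195,350,240)),("top",(285,180,320,212))):
        m=mask(manip.camera(n),(36,60,30),(85,255,200),b);r.append(np.round(cen(m)[0]+(cen(m)[1],),2).tolist())
    print(r)
s=manip.read_state();print(s["clock"],s["eef_pos"].round(1),s["wrist_force"].round(1))
E
python3 lime.py
```

```text
[[335.19, 217.66, 53.0], [303.59, 196.85, 108.0]]
[[335.19, 217.66, 53.0], [303.66, 196.94, 109.0]]
[[335.19, 217.66, 53.0], [303.7, 196.97, 108.0]]
[[335.19, 217.66, 53.0], [303.66, 196.94, 109.0]]
10.05 [618.5   9.3  93.4] [-3.  -0.7  6.2]
```

The lime is at rest. Now I raise at 15 mm/s.

play_rows([
  [[0,-0.001,0],0,1],
  [[0,-0.0025,0],0,1],
  [[0,-0.004,0],0,1],
  [[0,-0.0055,0],0,1],
  [[0,-0.007,0],0,1],
  [[0,-0.0085,0],0,1],
  [[0,-0.01,0],0,1],
  [[0,-0.0115,0],0,1],
  [[0,-0.013,0],0,1],
  [[0,-0.0145,0],0,1],
  [[0,-0.016,0],0,1],
  [[0,-0.0175,0],0,1],
  [[0,-0.019,0],0,1],
  [[0,-0.0205,0],0,1],
  [[0,-0.022,0],0,1],
  [[0,-0.0235,0],0,1],
  [[0,-0.025,0],0,1],
  [[0,-0.0265,0],0,1],
  [[0,-0.028,0],0,1],
  [[0,-0.0295,0],0,1],
])

```text
clock: 12.05
eef_pos: [618.7, 9.3, 123.0]
eef_rot: [-1.57, 0.004, 0.237]
wrist_force: [1.8, 0.9, 2.4]
finger_gap: 0.5
```

play_rows([
  [[0,-0.001,0],0,1],
  [[0,-0.002,0],0,1],
  [[0,-0.003,0],0,1],
  [[0,-0.004,0],0,1],
  [[0,-0.005,0],0,1],
  [[0,-0.006,0],0,1],
  [[0,-0.007,0],0,1],
  [[0,-0.008,0],0,1],
  [[0,-0.009,0],0,1],
  [[0,-0.01,0],0,1],
  [[0,-0.011,0],0,1],
  [[0,-0.012,0],0,1],
])

```text
clock: 13.25
eef_pos: [618.7, 9.3, 135.1]
eef_rot: [-1.57, 0.004, 0.237]
wrist_force: [1.6, 0.7, 0.9]
finger_gap: 0.8
```

```bash
python3 pad.py
```

```text
13.25 [618.7   9.3 135.1] [1.6 0.7 0.9]
((306.15584415584414, 194.67532467532467), 77.0) 299 314 189 199
189 ........#................
190 ......###................
191 .....####................
192 .....####........##......
193 ....######......####.....
194 ....######.....#####.....
195 .....#######.######......
196 .......###########.......
197 .........########........
198 ..........######.........
199 ............####.........
lime ((333.94736842105266, 217.35526315789474), 76.0)
```

Still in contact just below rest. I continue at 10 mm/s until clear of the pad, then lift away.

play_rows([
  [[0,-0.001,0],0,1],
  [[0,-0.002,0],0,1],
  [[0,-0.003,0],0,1],
  [[0,-0.004,0],0,1],
  [[0,-0.005,0],0,1],
  [[0,-0.006,0],0,1],
  [[0,-0.007,0],0,1],
  [[0,-0.008,0],0,1],
  [[0,-0.009,0],0,1],
  [[0,-0.01,0],0,1],
  [[0,-0.011,0],0,1],
  [[0,-0.012,0],0,1],
  [[0,-0.013,0],0,1],
  [[0,-0.014,0],0,1],
  [[0,-0.015,0],0,1],
  [[0,-0.016,0],0,1],
])

```text
clock: 14.9
eef_pos: [618.8, 9.3, 151.3]
eef_rot: [-1.57, 0.003, 0.237]
wrist_force: [-0.8, -0.6, 0.2]
finger_gap: 0.8
```

```bash
python3 pad.py
```

```text
14.9 [618.8   9.3 151.3] [-0.8 -0.6  0.2]
((306.37113402061857, 193.96907216494844), 97.0) 298 314 188 199
188 ........#................
189 ........#................
190 ......###.......#........
191 .....#####.....###.......
192 ....########..######.....
193 ...#################.....
194 .....##############......
195 ......############.......
196 ........#########........
197 .........########........
198 ..........######.........
199 ............###..........
lime ((333.94736842105266, 217.35526315789474), 76.0)
```

play_rows([
  [[0,-0.005,0],0,1],
  [[0,-0.015,0],0,1],
  [[0,-0.03,0],0,1],
  [[0,-0.05,0],0,1],
  [[0,-0.08,0],0,1],
  [[0,-0.11,0],0,1],
  [[0,-0.13,0],0,1],
  [[-0.04,-0.14,-0.02],0,1],
  [[-0.08,-0.14,-0.04],0,1],
  [[-0.12,-0.14,-0.06],0,1],
  [[-0.16,-0.14,-0.08],0,1],
  [[-0.2,-0.14,-0.1],0,1],
  [[-0.2,-0.14,-0.1],0,1],
  [[-0.2,-0.14,-0.1],0,1],
  [[-0.2,-0.14,-0.1],0,1],
])

```text
clock: 16.45
eef_pos: [449.0, -134.3, 292.5]
eef_rot: [-1.571, 0.003, 0.237]
wrist_force: [-0.5, 0.1, -0.2]
finger_gap: 0.3
```

```bash
python3 pad.py; python3 lime.py; python3 look.py pics/c8.png
python3 - <<'E'
from h import *
S=cv2.imread("pics/scene0.png");N=manip.camera("scene")[...,::-1]
d=cv2.inRange(cv2.absdiff(S,N).max(2),40,255)
for c in cv2.findContours(d,0,2)[0]:
    if cv2.contourArea(c)>4:print(cv2.boundingRect(c))
E
```

```text
16.45 [ 449.  -134.3  292.5] [-0.5  0.1 -0.2]
((306.4016393442623, 193.04918032786884), 122.0) 298 314 187 199
187 .........##..............
188 ........#####............
189 .......#######...........
190 ......###########........
191 .....#############.......
192 .....###############.....
193 ...#################.....
194 .....##############......
195 ......############.......
196 ........#########........
197 .........########........
198 ..........######.........
199 ............###..........
lime ((334.0133333333333, 217.34666666666666), 75.0)
[[334.01, 217.35, 75.0], [303.56, 196.9, 104.0]]
[[334.01, 217.35, 75.0], [303.56, 196.9, 104.0]]
[[334.01, 217.35, 75.0], [303.56, 196.9, 104.0]]
[[333.95, 217.36, 76.0], [303.56, 196.9, 104.0]]
16.9 [ 448.5 -134.6  292. ] [-0.1 -0.4  0.5]
16.9 [ 448.5 -134.6  292. ] [-1.57   0.003  0.237] [-0.1 -0.4  0.5]
[-0.47153409  0.22880567  0.2924028 ]
scene lime ((333.94736842105266, 217.35526315789474), 76.0)
top lime ((303.5576923076923, 196.90384615384616), 104.0)
(314, 229, 9, 9)
(328, 212, 12, 15)
(409, 163, 11, 6)
(409, 162, 55, 58)
(391, 153, 9, 10)
(386, 143, 3, 7)
(370, 133, 15, 15)
(431, 122, 33, 41)
(444, 104, 4, 11)
(331, 104, 14, 15)
(349, 100, 20, 25)
(438, 95, 4, 6)
(270, 89, 33, 51)
(460, 52, 21, 22)
(467, 43, 76, 179)
(471, 28, 7, 12)
(381, 26, 18, 12)
(482, 23, 27, 23)
(506, 22, 16, 23)
(297, 7, 164, 125)
```

View pics/c8.png

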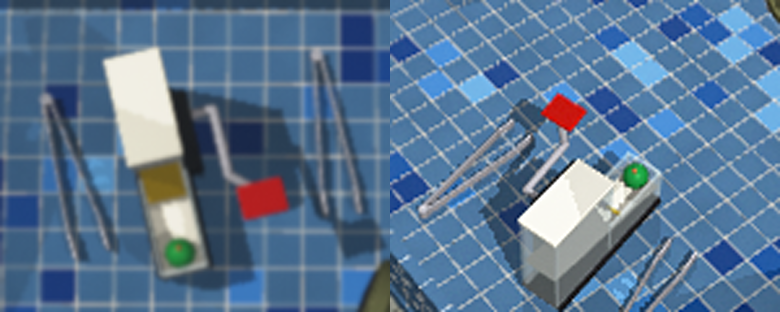

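The lid is shut, the lever is back at its exact initial pixels, the lime is in the tray and the tongs haven't moved. One change region lies near the grater, so I check that it's only the arm or its shadow before handing in.

Run:
```python
from h import *
print("grip px",proj("scene",[448,-134,292]))
for n,b in(("scene",(255,80,300,135)),("top",(475,220,535,270))):
    A=cv2.imread(f"pics/{n}0.png")[...,::-1];N=manip.camera(n)
    for I in(A,N):
        m=mask(I,(5,150,60),(18,255,255),b);print(n,cen(m),cv2.boundingRect(m))
```

```text
grip px [[318.51732122 128.86526795]]
scene ((270.80800942285043, 106.91166077738517), 849.0) (257, 87, 26, 43)
scene ((270.75621301775146, 106.98934911242604), 845.0) (257, 87, 26, 43)
top ((504.8135158254919, 244.3071000855432), 1169.0) (482, 228, 45, 34)
top ((504.92573402417963, 244.20293609671847), 1158.0) (483, 228, 44, 34)
```

```bash
python3 -c "
from cell import manip
print(manip.sign_off())"
```

```text
the job is handed in; nothing more can be done
None
```

The lime is out of the dispenser and resting in the front tray, the lid is fully shut, and I handed the job in at about 17 s.

- **Press:** I pushed the pad down with the shut fingers onto its stop, where the force jumped to about 16 N. I held it there about 1.4 s, and four repeat pictures at the end of the hold showed the lime still.
- **Release:** I let the lever up under the fingers at 10–15 mm/s, well under the 30 mm/s gentle limit, then lifted clear.
- **Last checks:** The pad was back at its starting pixels within 0.1 px and the lid looked shut. The lime lay still where I had measured it, within about 3 mm of the tray point. The tongs looked unmoved and the grater was within 0.2 px. I did not check the butter dish closely, but the picture comparison showed no change there. The arm was clear, with about 0 N at the wrist.
- **Order of events:** The reported TCP was about 20 mm below where the fingertips actually touched. My first press therefore stopped at roughly 0.2–0.25 rad, and the lime rolled out then. I saw this in the low force and the pad's image, so the push right down to the stop came after the lime was already in the tray. The pad was not let up in between.

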